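# Set up the dosing needle: slide under the tip, metering valve two turns open

### The job

Slide the slide carrier across the desk, flat and without lifting it, until the needle tip of the dosing stand points inside the red ring on its slide. Then take the black crank handle on the green handwheel and turn the valve clockwise until it is fully closed against its stop, and from there back it off (anticlockwise) exactly two full turns. Finish while still gripping the crank handle there, without letting go, with the ring still under the needle and the other things on the desk left where they stand.

Things in the scene. Friction and masses are not known exactly. Their poses are not given: they have to be found in the camera images.
- carrier_grip (a point): Slide carrier: grey plate 150 x 60 x 8 mm lying loose on the desk (0.25 kg, give or take), with a blue upright grip bar on its near end. This point is the centre of the bar to grip, 31 mm above the desk. The bar is 40 mm long (along the carrier's x), 14 mm thick (along its y: close the fingers along y) and reaches from the plate's top (8 mm) to 45 mm above the desk. Axes: x along the carrier from the bar towards the ring, y to its left, z up
- mark (a point): centre of the red ring (16 mm outside, 11 mm inside diameter) on the white slide of the carrier, 95 mm from the bar's centre along the carrier's +x, 9.5 mm above the desk; same axes as the carrier
- needle_tip (a point): tip of the steel needle (fixed, points straight down, blue hub), 20 mm above the desk. Its tube runs level, 93 mm above the desk, 160 mm along the stand's y to the valve block. Axes are the stand's: x away from the robot, y from needle to valve, z up
- valve_axis (a point): fixed point on the vertical axis of the handwheel, at the height to grip the crank handle (184 mm above the desk). The stand is fixed; grey base 110 x 100 mm, wheel 112 mm across, its flat top 154 mm above the desk. Axes are the stand's
- crank_grip (a point): centre of the black crank handle: upright round grip 18 mm in diameter, 49 mm long (157 to 206 mm above the desk), 50 mm from the wheel's axis; this point is 184 mm above the desk. The grip revolves freely on its pin, so the hand may keep its direction while it goes round; the wheel does not rise or sink as it turns
- valve (a joint): angle of the handwheel in rad: 0 = fully closed, against a hard stop; grows as the wheel is turned anticlockwise seen from above (opening), 6.283 a turn, up to 4 turns. At 0 the crank handle stands at the stand's -x side of the axis. It starts 2 to 6 rad open. The wheel stays where it is left; turning takes about 1 to 2 N at the handle
- crank_handle: the black crank handle; origin at its lower end on its axis, z up (its x and y spin freely)
- jar: clear glass jar, 61 mm wide, 60 mm high, origin under its centre; leave alone
- amber: amber bottle with white cap, 41 mm wide, 82 mm high, origin under its centre; leave alone
- mailer: small blue slide box, 31 x 83 x 22 mm, origin under its centre; leave alone
- stack: pale green stack of slides with a paper band, 29 x 78 x 21 mm, origin under its centre; leave alone

How it is judged:
On the way, in this order (a step that is already met when the one before it is completed fails the run):
1. the ring is under the needle tip and the carrier lies flat (horizontal distance between mark and needle_tip below 0.0055 m and height (world z) of mark below 0.015 m), for 0.2 s.
2. the valve is fully closed (within 0.08 rad of its stop), the ring still under the needle (horizontal distance between mark and needle_tip below 0.0055 m and value of joint valve below 0.08 rad), for 0.1 s.
At the end, for the whole second after the job is handed in: The needle tip stands over the inside of the ring (centre within 5.5 mm, level) with the carrier flat on the desk; the valve stands two turns (12.57 rad, within 0.2 rad) open from its stop and at rest; the fingers still grip the crank handle (more than 2 N) (all of step 1 and value of joint valve between 12.366 and 12.766 rad and velocity of joint valve between -0.1 and 0.1 rad/s and contact force between the fingers and crank_handle above 2 N and distance between the grasp point and crank_grip below 0.035 m); the arm keeps its last pose, push and grip.
It fails at once if the carrier is lifted off the desk or tipped (its ring more than 12 mm up from lying flat, or more than 0.12 rad of tilt) (height (world z) of mark above 0.0215 m or angle between mark's own z axis and vertical above 0.12 rad or height (world z) of carrier_grip above 0.043 m).
It fails at once if the clear glass jar is shifted by more than 15 mm or tipped (distance of jar from where it was at the start of the episode above 0.015 m or angle between jar's own z axis and vertical above 0.3 rad).
It fails at once if the amber bottle is shifted by more than 15 mm or tipped (distance of amber from where it was at the start of the episode above 0.015 m or angle between amber's own z axis and vertical above 0.3 rad).
It fails at once if the blue slide box is shifted by more than 15 mm or tipped (distance of mailer from where it was at the start of the episode above 0.015 m or angle between mailer's own z axis and vertical above 0.3 rad).
It fails at once if the banded stack of slides is shifted by more than 15 mm or tipped (distance of stack from where it was at the start of the episode above 0.015 m or angle between stack's own z axis and vertical above 0.3 rad).
It also fails if it takes over 72 s, if anything falls off the work surface, if the arm or the gripper's body presses on something with over 40 N, if the wrist force passes 120 N, or if a joint passes its speed limit or range.

### The arm

A 6-joint arm with a two-finger parallel gripper is mounted at the origin on a cart in front of the work surface, level with it; the furniture and walls round the work are solid. World frame = base frame: x ahead of the robot, y to its left, z up, the work surface at z = 0. Lengths are in m, angles in rad, forces in N, time in s.
With the tool pointing down it reaches from about 0.375 to 0.9 m from the base axis. Payload 3.1 kg.
Tool frame: the origin (TCP) lies on the centre line of the jaws, within the pads' length; the fingertips stand 8 mm ahead of it and the grasp point (between the pads) lies 11 mm behind it (tip_reach is the distance from the TCP to the fingertips, in m); z points along the fingers, y is the direction in which the jaws open and shut (so a half turn about z gives the same grasp; the last joint's range is limited). The gripper opens to 87 mm and grips with 3 to 60 N. Pads are 19 mm wide; open, the fingers measure 117 mm over their backs; the gripper's body (75 mm by 190 mm) begins 51 mm behind the grasp point.
Start: joints at [-1.478, 0.527, 1.433, -0, 1.181, -0.178], TCP at [0.167, -0.602, 0.231] pointing down, gripper open.
Joint ranges: [-3.08, 3.08], [-0.75, 2.2], [0.22, 2.44], [-1.43, 4.57], [0, 2.65], [-2.85, 2.85]. Speed limits (rad/s): [2.79, 2.79, 3.14, 3.14, 3.14, 3.14].

### API

Orientations are given as a rotation vector (axis times angle).
In Python, from plant import * gives the robot as it stands.
- The arm moves only by the shell command python3 -m inch 'ROWS' [FORCE]. ROWS is JSON, a list that holds one entry, the list of rows, each a list of 5 numbers: the opening, from 0 (shut) to 1 (fully open), then the shift along the tool's x, y, z in mm, then the turn about the tool's z in rad. A call has 1 to 5 rows; each row shifts and turns the commanded pose from where the row before left it, along the tool's axes as they then stand; what a row does not reach is not made up. A row lasts 1/8 s, in which the tool goes at most 62.5 mm and 10.7 degrees, less where a joint would pass 70% of its speed; a pose out of reach is approached as far as the arm can. A call is refused whole if a number of a shift passes 62.5 or a number of a turn 0.188, either way. A call with a gripper value outside its range is refused whole. The fingers move at their own pace and stop on an object; FORCE is the grip in N (left out, the last holds). Time passes only in rows, so rows that do not move let the fingers close. It gives the time, the measured TCP pose, the force and the opening at its end, in the units of the state.
- state(): the state, without advancing time (a new reading comes with each control period).
- grab_frame(name): name is "side" or "top" or "wrist"; returns the picture (384x512x3 uint8, blue, green, red); there is no depth.
- get_calibration(name): a dict with "intrinsics" (3x3 intrinsics, pixels), "k1" (the pictures are not rectified: a ray, as slopes to the right and down, at radius r is drawn at 1 + k1 r^2 times it, then the intrinsics apply), "cam_to_world" (4x4, takes a point from camera to world coordinates). Camera axes: x right, y up, looking along -z (the intrinsics and any distortion apply to the point x, -y, -z); pixel columns grow to the right and rows downward; lengths in m; the calibration is good to about 2 mm. A picture is of the moment at which its call begins: read the wrist's pose just before it. get_calibration takes no time and is no camera call; for the wrist camera it gives the pose at the moment of the call.
- hand_in(): hands the job in, once; it reports no verdict.
The state is a dict: "time": time; "q": joint angles; "qd": joint speeds; "effort": joint torques, N m; "tool_pos": TCP position; "tcp_rot": TCP orientation; "ft_force": force on the tool from outside, world axes, zero at the start; "torque": the same for the moment, N m; "finger_gap": finger opening in m.
Only numpy, scipy, OpenCV 4.12 (cv2) and the standard library are available. Lean on these libraries where they do the work, as an engineer would, in place of code of your own. Each camera call takes 0.05 s, during which the arm holds its last target.

## Working session

There is one attempt and no reset: what is moved stays moved. The work goes in short steps, Python scripts to look and compute and a shell command to move; the robot and the scene stay as the last step left them, time stands still between calls to the robot, and variables do not carry over. Pictures are saved under pics/ and viewed, and the job is handed in when it is done.

```bash
ls; mkdir -p pics
python3 - <<'E'
from plant import *
import cv2
print(state())
for n in ("side","top","wrist"):
    c=get_calibration(n); print(n,c)
    cv2.imwrite(f"pics/{n}0.png",grab_frame(n))
E
```

```text
pics
{'time': 0.0, 'q': array([-1.47852396e+00,  5.28473913e-01,  1.43392817e+00, -1.38336732e-05,
        1.18138307e+00, -1.78532686e-01]), 'qd': array([ 0.00209076,  0.00113921, -0.00014583,  0.00081422, -0.0004809 ,
        0.00063732]), 'effort': array([ 9.57114789e-04, -4.40029299e+01, -1.76596963e+01,  6.32543396e-02,
        5.80909266e-02, -1.62031561e-04]), 'tool_pos': array([ 0.16712884, -0.60148449,  0.22955863]), 'tcp_rot': array([-3.11066582e+00, -4.23793390e-01, -1.28327578e-04]), 'ft_force': array([ 0.86612525, -0.76751884,  0.51109176]), 'torque': array([-0.00905085,  0.04410784, -0.01878988]), 'finger_gap': 0.08692708230294997}
side {'intrinsics': array([[470.55594215,   0.        , 253.43951363],
       [  0.        , 470.55594215, 188.68456554],
       [  0.        ,   0.        ,   1.        ]]), 'k1': -0.08417331093445138, 'cam_to_world': array([[ 0.99645894,  0.0146741 , -0.08279043,  0.48211486],
       [-0.08167167,  0.40293996, -0.91157508, -1.13649412],
       [ 0.01998303,  0.91510877,  0.40271158,  0.65951122],
       [ 0.        ,  0.        ,  0.       
[... 248 characters left out ...]
00520332,  0.99551202, -0.09449198,  0.44284517],
       [-0.9997238 ,  0.00734435,  0.02232466,  0.03237284],
       [ 0.02291845,  0.09434972,  0.99527528,  1.63418887],
       [ 0.        ,  0.        ,  0.        ,  1.        ]])}
wrist {'intrinsics': array([[291.34168701,   0.        , 252.68109607],
       [  0.        , 291.34168701, 186.67095327],
       [  0.        ,   0.        ,   1.        ]]), 'k1': -0.05740862881969744, 'cam_to_world': array([[ 0.26737827,  0.91849569,  0.29133232,  0.24683003],
       [-0.96358711,  0.25579094,  0.07791578, -0.58037901],
       [-0.00295486, -0.30155706,  0.95344355,  0.38361003],
       [ 0.        ,  0.        ,  0.        ,  1.        ]])}
```

View pics/side0.png

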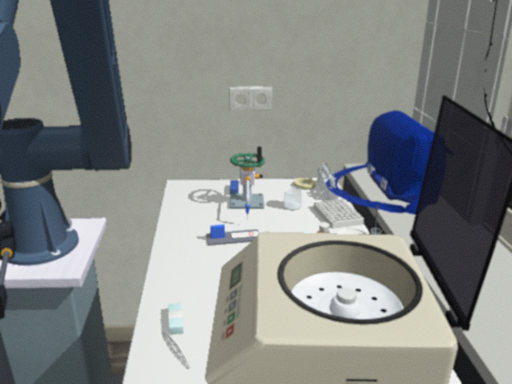

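View pics/top0.png

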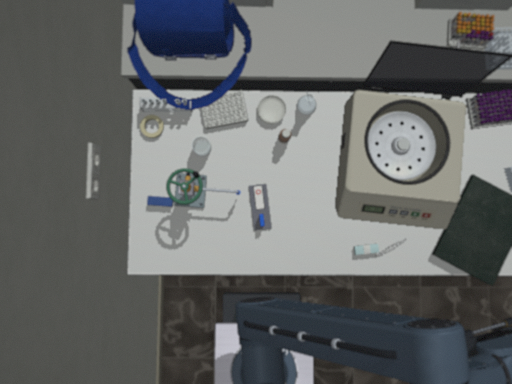

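View pics/wrist0.png

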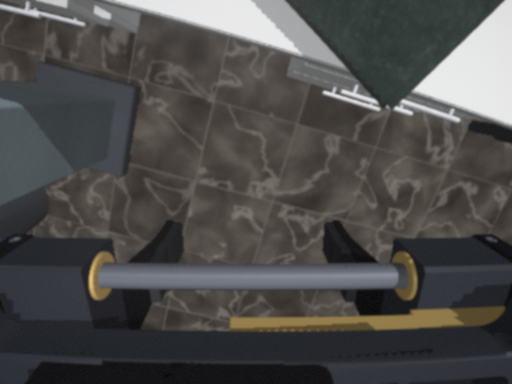

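```bash
cat > h.py <<'E'
from plant import *
import numpy as np, cv2
def unproj(name,px,z,cal=None):
    c=cal or get_calibration(name); K=c["intrinsics"]; k=c["k1"]
    d=np.array([(px[0]-K[0,2])/K[0,0],(px[1]-K[1,2])/K[1,1]])
    s=d.copy()
    for _ in range(20): s=d/(1+k*(s@s))
    M=c["cam_to_world"]; r=M[:3,:3]@np.array([s[0],-s[1],-1]); o=M[:3,3]
    return o+r*(z-o[2])/r[2]
def proj(name,P,cal=None):
    c=cal or get_calibration(name); K=c["intrinsics"]; k=c["k1"]; M=c["cam_to_world"]
    p=M[:3,:3].T@(np.array(P)-M[:3,3]); s=np.array([p[0],-p[1]])/-p[2]
    s=s*(1+k*(s@s)); return np.array([K[0,0]*s[0]+K[0,2],K[1,1]*s[1]+K[1,2]])
def crop(src,x0,y0,x1,y1,f,out):
    im=cv2.imread(src)[y0:y1,x0:x1]; im=cv2.resize(im,None,fx=f,fy=f,interpolation=cv2.INTER_CUBIC)
    for x in range(-(-x0//10)*10,x1,10):
        cv2.line(im,((x-x0)*f,0),((x-x0)*f,4 if x%50 else 10),(0,0,255),1)
        if x%20==0: cv2.putText(im,str(x),((x-x0)*f,18),0,0.35,(0,0,255),1)
    for y in range(-(-y0//10)*10,y1,10):
        cv2.line(im,(0,(y-y0)*f),(4,(y-y0)*f),(0,0,255),1)
        if y%20==0: cv2.putText(im,str(y),(6,(y-y0)*f+4),0,0.35,(0,0,255),1)
    cv2.imwrite(out,im)
E
python3 - <<'E'
from h import *
crop("pics/top0.png",140,140,280,245,5,"pics/top0c.png")
crop("pics/side0.png",180,140,310,250,6,"pics/side0c.png")
E
```

```text
(no output)
```

View pics/top0c.png

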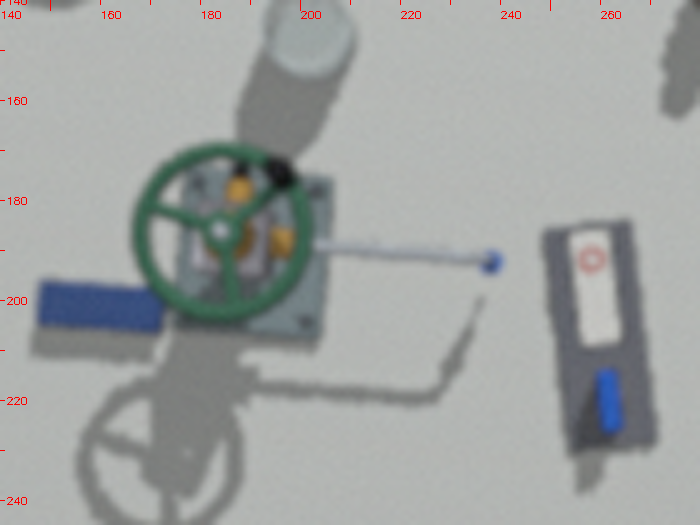

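View pics/side0c.png

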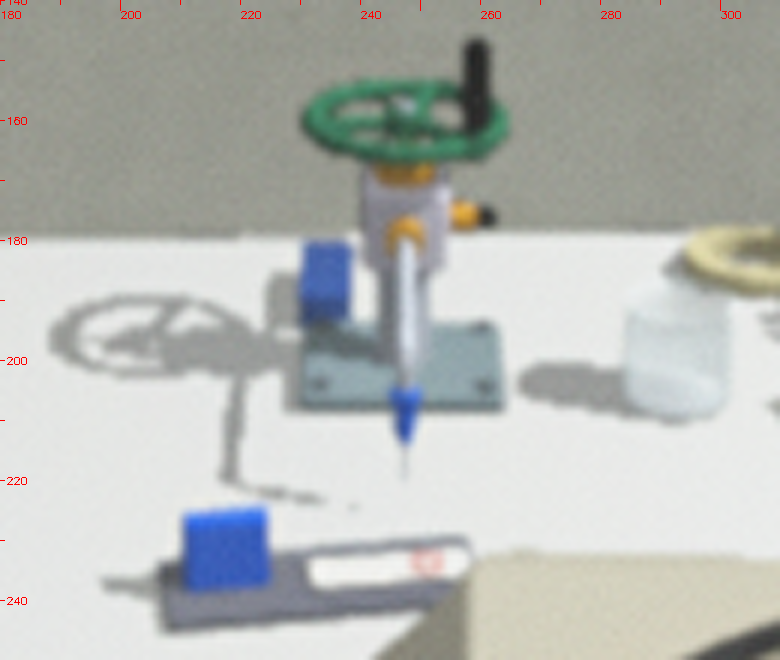

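Run:
```python
from h import *
def t(u,v): return (140+(u+.5)/5-.5,140+(v+.5)/5-.5)
def s(u,v): return (180+(u+.5)/6-.5,140+(v+.5)/6-.5)
p=lambda *a: print(*[np.round(x,4) if not isinstance(x,str) else x for x in a])
p("mark",unproj("top",t(592,259),.0095))
p("bar top",unproj("top",t(608,398),.045))
p("plate corners",*[unproj("top",t(*c),.008) for c in [(543,232),(632,221),(655,446),(570,453)]])
p("hub z.09",unproj("top",t(490,262),.09))
p("wheel",unproj("top",t(222,230),.154))
p("crank",unproj("top",t(280,171),.206))
p("tube at valve", unproj("top",t(320,244),.093))
p("base corners",*[unproj("top",t(*c),.008) for c in [(333,180),(318,342)]])
p("mailer",unproj("top",t(98,305),.022))
p("jar",unproj("top",t(310,35),.06))
p("side: mark",unproj("side",s(427,562),.0095))
p("side: needle tip",unproj("side",s(404,480),.02))
p("side wheel",unproj("side",s(404,112),.154))
p("side crank top",unproj("side",s(477,45),.206))
```

```text
mark [0.5808 0.024  0.0095]
bar top [0.4875 0.0132 0.045 ]
plate corners [0.5987 0.0567 0.008 ] [ 0.6065 -0.0026  0.008 ] [ 0.4571 -0.0186  0.008 ] [0.4521 0.0376 0.008 ]
hub z.09 [0.5716 0.0888 0.09  ]
wheel [0.5845 0.2485 0.154 ]
crank [0.6145 0.2078 0.206 ]
tube at valve [0.5819 0.1957 0.093 ]
base corners [0.6325 0.1969 0.008 ] [0.5245 0.2049 0.008 ]
mailer [0.5471 0.3477 0.022 ]
jar [0.721 0.208 0.06 ]
side: mark [0.5826 0.0238 0.0095]
side: needle tip [0.576  0.0873 0.02  ]
side wheel [0.5849 0.2439 0.154 ]
side crank top [0.6176 0.1982 0.206 ]
```

```bash
cat > go.py <<'E'
from h import *
import sys
from scipy.spatial.transform import Rotation as R
def pose():
    s=state(); M=R.from_rotvec(s["tcp_rot"]).as_matrix()
    return s,M
def rel(target,yaw=None):
    s,M=pose(); d=M.T@(np.array(target)-s["tool_pos"])*1000
    y=np.arctan2(M[1,0],M[0,0])
    print("t",round(s["time"],2),"pos",np.round(s["tool_pos"],4),"yaw",round(y,4),"tilt",np.round(M[:,2],3),"F",np.round(s["ft_force"],1),"gap",round(s["finger_gap"],4),"q",np.round(s["q"],2))
    print("tool delta mm",np.round(d,1),"turn",None if yaw is None else round(y-yaw,3))
if __name__=="__main__":
    a=[float(x) for x in sys.argv[1:]]
    rel(a[:3],a[3] if len(a)>3 else None)
E
python3 go.py 0.4875 0.0132 0.35 0.115; python3 -m inch '[[[1,0,0,-60,0.155],[1,0,0,-60,0],[1,0,-20,-30,0]]]'; python3 go.py 0.4875 0.0132 0.35 0.115
```

```text
t 0.15 pos [ 0.1671 -0.6017  0.2298] yaw 0.2708 tilt [-0.     0.002 -1.   ] F [-0.3 -0.2  0.2] gap 0.0875 q [-1.48  0.53  1.43  0.    1.18 -0.18]
tool delta mm [ 473.2 -507.  -119.2] turn 0.156
time: 0.52
tool_pos: [0.1649, -0.5842, 0.384]
tcp_rot: [3.13, 0.181, 0.0]
ft_force: [0.3, -0.5, -0.6]
finger_gap: 0.0869
t 0.53 pos [ 0.1649 -0.5842  0.384 ] yaw 0.1156 tilt [ 0.001 -0.006 -1.   ] F [ 0.3 -0.5 -0.6] gap 0.0869 q [-1.48  0.37  1.27 -0.    1.49 -0.02]
tool delta mm [ 389.3 -556.4   30.5] turn 0.001
```

```bash
python3 -m inch '[[[1,15,-25,0,0],[1,30,-45,0,0],[1,30,-45,0,0],[1,30,-45,0,0],[1,30,-45,0,0]]]';python3 -m inch '[[[1,30,-45,0,0],[1,30,-45,0,0],[1,30,-45,0,0],[1,30,-45,0,0],[1,30,-40,0,0]]]'; python3 go.py 0.4875 0.0132 0.25 0.115
```

```text
time: 1.15
tool_pos: [0.2758, -0.3613, 0.3803]
tcp_rot: [-3.136, -0.181, -0.0]
ft_force: [1.2, 0.7, 0.2]
finger_gap: 0.087
time: 1.78
tool_pos: [0.3991, -0.1253, 0.3805]
tcp_rot: [3.136, 0.182, 0.0]
ft_force: [1.2, -0.4, 0.8]
finger_gap: 0.0868
t 1.77 pos [ 0.3991 -0.1253  0.3805] yaw 0.1159 tilt [ 0. -0. -1.] F [ 1.2 -0.4  0.8] gap 0.0868 q [-0.57  0.07  1.69  0.    1.39  0.88]
tool delta mm [ 103.8 -127.4  130.5] turn 0.001
```

```bash
python3 -m inch '[[[1,28,-35,30,0],[1,28,-35,35,0],[1,28,-35,35,0],[1,15,-15,30,0],[1,0,0,0,0]]]'; python3 -m inch '[[[1,0,0,0,0]]]'; python3 go.py 0.4875 0.0132 0.25 0.115
python3 - <<'E'
from h import *
import json
c=get_calibration("wrist"); cv2.imwrite("pics/w1.png",grab_frame("wrist")); np.save("pics/w1.npy",c["cam_to_world"])
E
```

```text
time: 2.4
tool_pos: [0.482, 0.0049, 0.2482]
tcp_rot: [-3.134, -0.186, 0.009]
ft_force: [-0.7, -0.5, 0.2]
finger_gap: 0.087
time: 2.52
tool_pos: [0.4834, 0.003, 0.2511]
tcp_rot: [3.136, 0.182, 0.001]
ft_force: [0.4, 0.1, 0.5]
finger_gap: 0.087
t 2.52 pos [0.4834 0.003  0.2511] yaw 0.1159 tilt [ 0.    -0.001 -1.   ] F [0.4 0.1 0.5] gap 0.087 q [-0.23  0.31  1.75 -0.    1.08  1.23]
tool delta mm [ 5.2 -9.7  1.1] turn 0.001
```

View pics/w1.png

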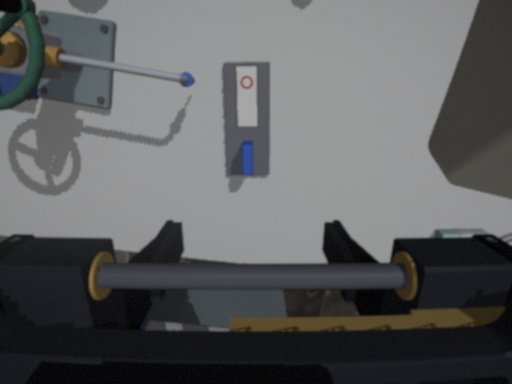

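Run:
```python
from h import *
crop("pics/w1.png",170,50,290,190,5,"pics/w1c.png")
crop("pics/w1.png",0,0,130,110,6,"pics/w1d.png")
```

```text
(no output)
```

View pics/w1c.png

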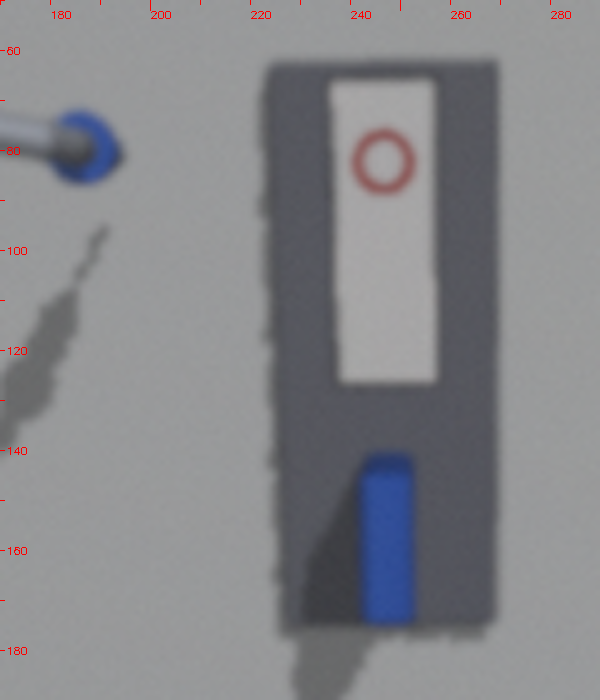

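```bash
python3 - <<'E'
from h import *
c=get_calibration("wrist"); c["cam_to_world"]=np.load("pics/w1.npy")
t=lambda u,v:(170+(u+.5)/5-.5,50+(v+.5)/5-.5)
U=lambda u,v,z: np.round(unproj("wrist",t(u,v),z,c),4)
m=U(384,161,.0095); b=U(389,549,.045)
print(m,b,np.linalg.norm((m-b)[:2]),np.arctan2(*(m-b)[1::-1]))
s1=U(263,65,.008),U(497,65,.008),U(497,622,.008),U(280,632,.008); print(s1)
for z in (.04,.06,.08,.093): print(z,U(86,147,z))
print("slide dir", U(330,80,.0095)-U(340,382,.0095),U(435,80,.0095)-U(436,382,.0095))
E
python3 go.py 0.4875 0.0132 0.25 0.115
```

```text
[0.5808 0.022  0.0095] [0.4873 0.0096 0.045 ] 0.09431866199220594 0.13185090885634926
(array([0.6007, 0.0552, 0.008 ]), array([ 0.6075, -0.004 ,  0.008 ]), array([ 0.462 , -0.0232,  0.008 ]), array([0.452 , 0.0374, 0.008 ]))
0.04 [0.575  0.0919 0.04  ]
0.06 [0.5745 0.0876 0.06  ]
0.08 [0.574  0.0832 0.08  ]
0.093 [0.5736 0.0803 0.093 ]
slide dir [0.0753 0.0103 0.    ] [0.0755 0.0094 0.    ]
t 2.58 pos [0.4837 0.0027 0.2515] yaw 0.1151 tilt [ 0.002 -0.001 -1.   ] F [ 0.6 -0.4 -0.3] gap 0.0871 q [-0.23  0.31  1.75 -0.    1.08  1.23]
tool delta mm [  5.  -10.    1.5] turn 0.0
```

View pics/w1d.png

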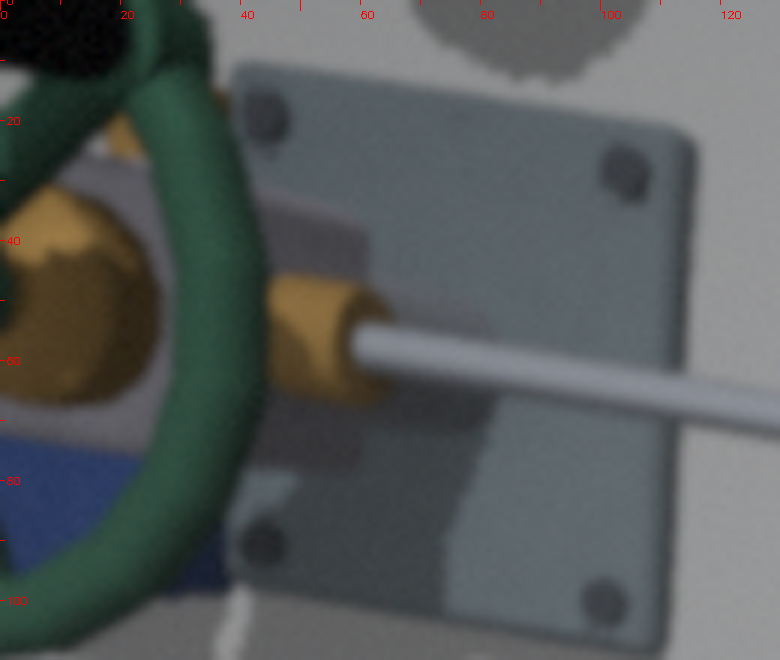

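```bash
python3 -m inch '[[[1,4.5,-7.2,30,-0.016],[1,0,0,55,0],[1,0,0,50,0],[1,0,0,40,0],[1,0,0,25,0]]]'; python3 -m inch '[[[1,0,0,0,0],[1,0,0,0,0]]]'; python3 go.py 0.4873 0.0100 0.0215 0.13
python3 - <<'E'
from h import *
cv2.imwrite("pics/w2.png",grab_frame("wrist")); cv2.imwrite("pics/s2.png",grab_frame("side"))
crop("pics/s2.png",180,140,310,250,6,"pics/s2c.png")
E
```

```text
time: 3.2
tool_pos: [0.4874, 0.0098, 0.0501]
tcp_rot: [3.135, 0.204, 0.001]
ft_force: [0.1, 0.2, -0.2]
finger_gap: 0.0872
time: 3.45
tool_pos: [0.4883, 0.0103, 0.052]
tcp_rot: [3.134, 0.205, 0.005]
ft_force: [-0.5, -0.2, -0.1]
finger_gap: 0.0873
t 3.45 pos [0.4883 0.0103 0.052 ] yaw 0.1309 tilt [ 0.003 -0.001 -1.   ] F [-0.5 -0.2 -0.1] gap 0.0873 q [-0.21  0.66  1.91 -0.    0.57  1.23]
tool delta mm [-1.1  0.1 30.5] turn 0.001
```

View pics/w2.png

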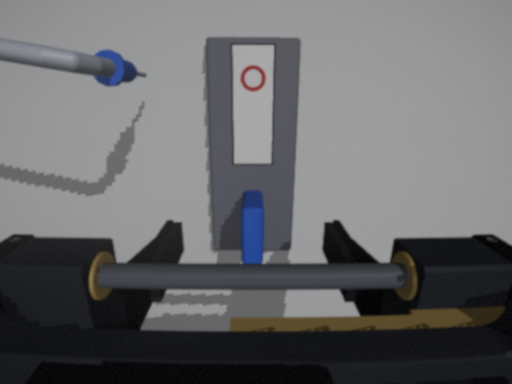

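View pics/s2c.png

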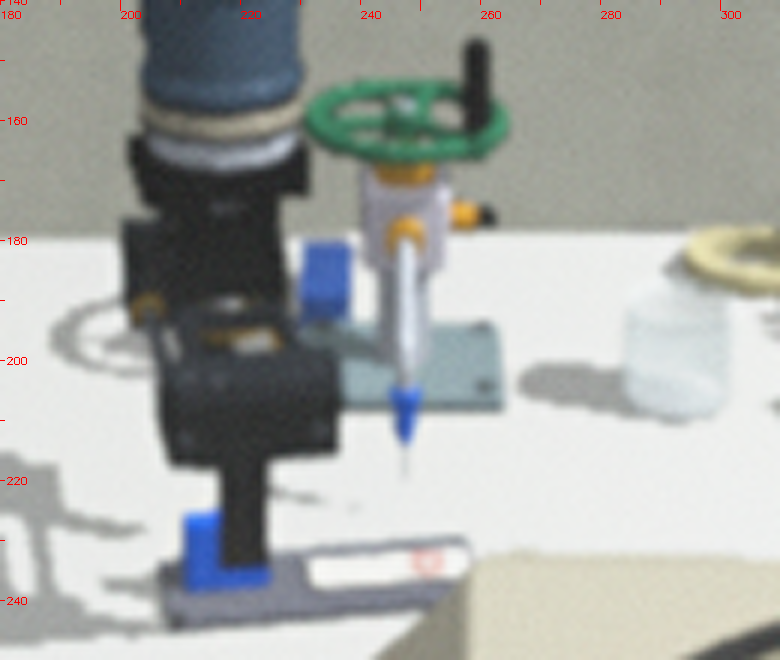

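```bash
python3 - <<'E'
from h import *
crop("pics/w2.png",80,30,300,140,3,"pics/w2c.png")
E
python3 -m inch '[[[1,0,0,18,0],[1,-1,0,12,0],[1,0,0,0,0]]]'; python3 go.py 0.4873 0.0100 0.0215 0.13
```

```text
time: 3.92
tool_pos: [0.4856, 0.011, 0.0204]
tcp_rot: [-3.135, -0.207, 0.002]
ft_force: [0.4, -0.3, 0.2]
finger_gap: 0.0871
t 3.92 pos [0.4856 0.011  0.0204] yaw 0.1318 tilt [-0.001  0.    -1.   ] F [ 0.4 -0.3  0.2] gap 0.0871 q [-0.21  0.72  1.93 -0.    0.5   1.23]
tool delta mm [ 1.6  1.2 -1.1] turn 0.002
```

View pics/w2c.png

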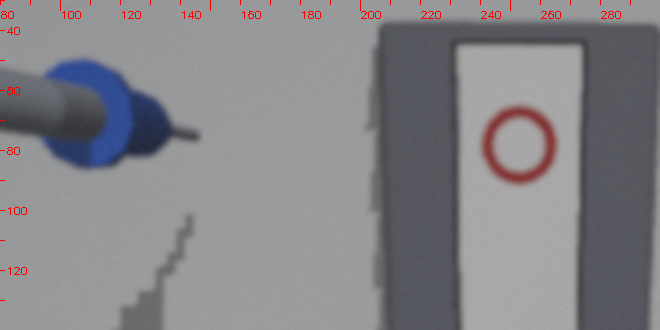

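```bash
python3 -m inch '[[[0.1,0,0,0,0],[0.1,0,0,0,0],[0.1,0,0,0,0],[0.1,0,0,0,0],[0.1,0,0,0,0]]]' 12;  python3 go.py 0.4873 0.0100 0.0215 0.13
python3 - <<'E'
from h import *
c=get_calibration("wrist");np.save("pics/w3.npy",c["cam_to_world"])
cv2.imwrite("pics/w3.png",grab_frame("wrist"))
crop("pics/w3.png",60,20,300,160,3,"pics/w3c.png")
E
```

```text
time: 4.55
tool_pos: [0.4861, 0.0109, 0.0206]
tcp_rot: [3.135, 0.207, 0.0]
ft_force: [-0.2, 1.4, 0.2]
finger_gap: 0.0448
t 4.55 pos [0.4861 0.0109 0.0206] yaw 0.1318 tilt [ 0. -0. -1.] F [-0.2  1.4  0.2] gap 0.0448 q [-0.21  0.72  1.93  0.    0.5   1.23]
tool delta mm [ 1.1  1.1 -0.9] turn 0.002
```

View pics/w3c.png

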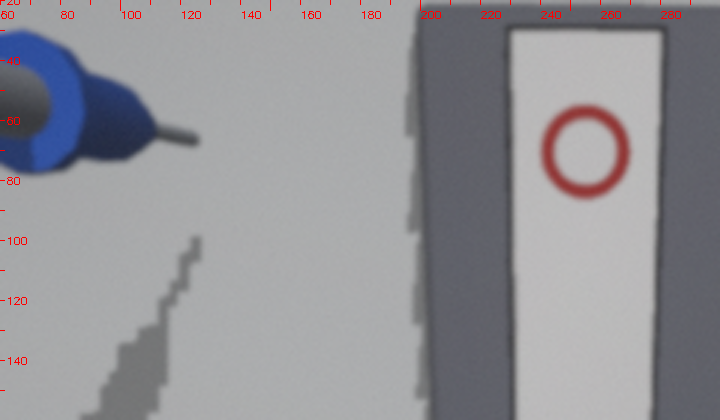

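```bash
python3 -m inch '[[[0.1,0,0,0,0],[0.1,0,0,0,0],[0.1,0,0,0,0],[0.1,0,0,0,0],[0.1,0,0,0,0]]]' 12;  python3 go.py 0.4873 0.0100 0.0215 0.13
python3 - <<'E'
from h import *
c=get_calibration("wrist"); c["cam_to_world"]=np.load("pics/w3.npy")
t=lambda u,v,x,y:(x+(u+.5)/3-.5,y+(v+.5)/3-.5)
m=unproj("wrist",t(585,151,60,20),.0095,c); n=unproj("wrist",t(198,140,60,20),.020,c)
print(m,n,n-m)
E
```

```text
time: 5.22
tool_pos: [0.486, 0.0109, 0.0205]
tcp_rot: [3.135, 0.207, 0.0]
ft_force: [-0.9, -1.2, -0.5]
finger_gap: 0.014
t 5.22 pos [0.486  0.0109 0.0205] yaw 0.132 tilt [ 0. -0. -1.] F [-0.9 -1.2 -0.5] gap 0.014 q [-0.21  0.72  1.93 -0.    0.5   1.23]
tool delta mm [ 1.1  1.  -1. ] turn 0.002
[0.58080422 0.02186354 0.0095    ] [0.57385863 0.0862936  0.02      ] [-0.00694559  0.06443006  0.0105    ]
```

```bash
python3 -m inch '[[[0.1,0.5,-8,0,0],[0.1,0.5,-14,0,0],[0.1,0.5,-16,0,0],[0.1,0,-14,0,0],[0.1,0,-10,0,0]]]' ; python3 -m inch '[[[0.1,0,0,0,0],[0.1,0,0,0,0]]]'; python3 go.py 0.479 0.0753 0.0205 0.132
python3 - <<'E'
from h import *
c=get_calibration("wrist");np.save("pics/w4.npy",c["cam_to_world"])
cv2.imwrite("pics/w4.png",grab_frame("wrist"));cv2.imwrite("pics/s4.png",grab_frame("side"))
crop("pics/w4.png",180,20,320,120,5,"pics/w4c.png")
crop("pics/s4.png",200,180,300,250,7,"pics/s4c.png")
E
```

```text
time: 5.85
tool_pos: [0.4789, 0.074, 0.0205]
tcp_rot: [-3.135, -0.209, 0.001]
ft_force: [0.8, -0.9, -1.0]
finger_gap: 0.014
time: 6.1
tool_pos: [0.4791, 0.0728, 0.0205]
tcp_rot: [-3.135, -0.208, 0.001]
ft_force: [0.3, 0.8, -0.8]
finger_gap: 0.0138
t 6.1 pos [0.4791 0.0728 0.0205] yaw 0.1322 tilt [-0.001  0.    -1.   ] F [ 0.3  0.8 -0.8] gap 0.0138 q [-0.08  0.72  1.93  0.    0.49  1.36]
tool delta mm [ 0.3 -2.5  0. ] turn 0.0
```

View pics/w4c.png

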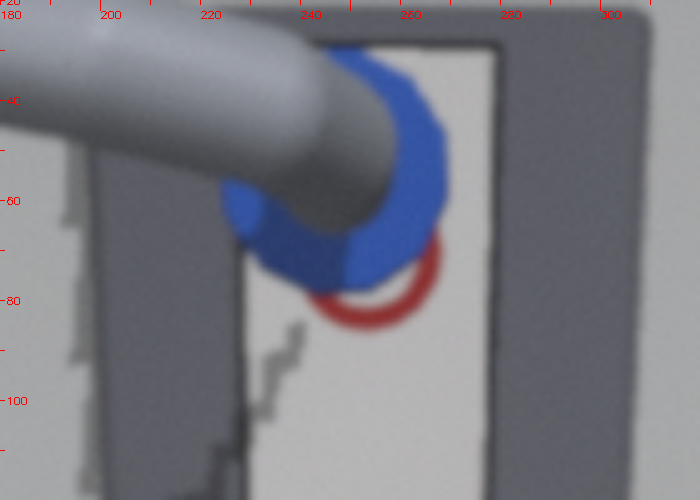

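View pics/s4c.png

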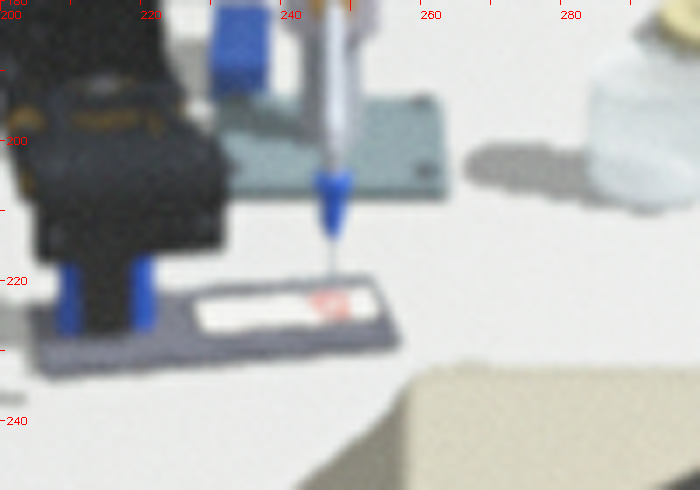

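```bash
python3 -m inch '[[[0.1,0.2,-2.1,0,0],[0.1,0,0,0,0],[0.1,0,0,0,0]]]'; python3 go.py 0.4792 0.0750 0.0205 0.132
python3 - <<'E'
from h import *
cv2.imwrite("pics/w5.png",grab_frame("wrist"));cv2.imwrite("pics/s5.png",grab_frame("side"));cv2.imwrite("pics/t5.png",grab_frame("top"))
crop("pics/w5.png",180,20,320,120,5,"pics/w5c.png")
crop("pics/s5.png",225,200,275,240,14,"pics/s5c.png")
E
```

```text
time: 6.58
tool_pos: [0.4795, 0.0744, 0.0205]
tcp_rot: [3.135, 0.206, 0.0]
ft_force: [-0.5, -1.3, -0.5]
finger_gap: 0.0138
t 6.58 pos [0.4795 0.0744 0.0205] yaw 0.1313 tilt [ 0. -0. -1.] F [-0.5 -1.3 -0.5] gap 0.0138 q [-0.08  0.72  1.93 -0.    0.49  1.36]
tool delta mm [-0.2 -0.6  0. ] turn -0.001
```

View pics/s5c.png

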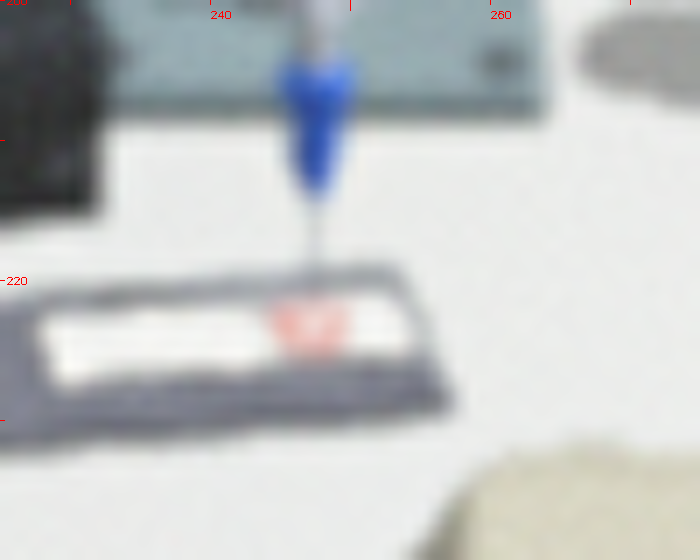

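View pics/w5c.png

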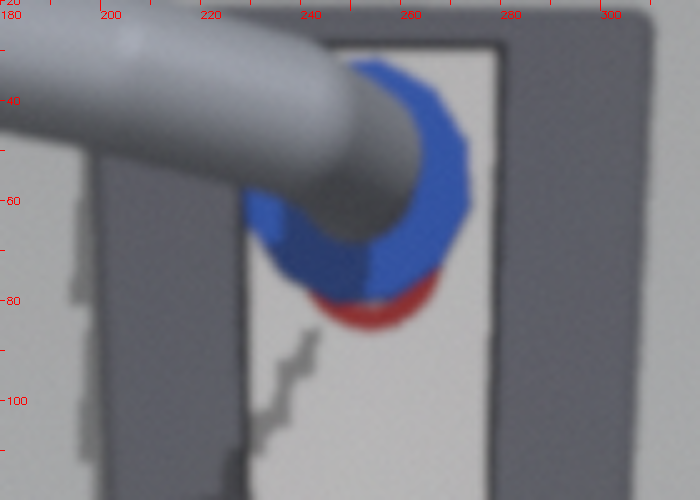

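Run:
```python
from h import *
t=lambda u,v:(225+(u+.5)/14-.5,200+(v+.5)/14-.5)
print("side mark",unproj("side",t(310,328),.0095),"tip",unproj("side",t(316,274),.02))
print("tip px wrist crop", [(a-o+.5)*5-.5 for a,o in zip(proj("wrist",[.5739,.0863,.02]),(180,20))], [(a-o+.5)*5-.5 for a,o in zip(proj("wrist",[.574,.0863,.0095]),(180,20))])
print(unproj("wrist",(180+372.5/5-.5,20+257.5/5-.5),.0095))
crop("pics/t5.png",200,160,290,230,8,"pics/t5c.png")
```

```text
side mark [0.57538585 0.08601826 0.0095    ] tip [0.57679885 0.09033596 0.02      ]
tip px wrist crop [np.float64(367.17892973064534), np.float64(245.47914468570417)] [np.float64(367.283061917052), np.float64(253.02268068730666)]
[0.57366812 0.08574977 0.0095    ]
```

View pics/t5c.png

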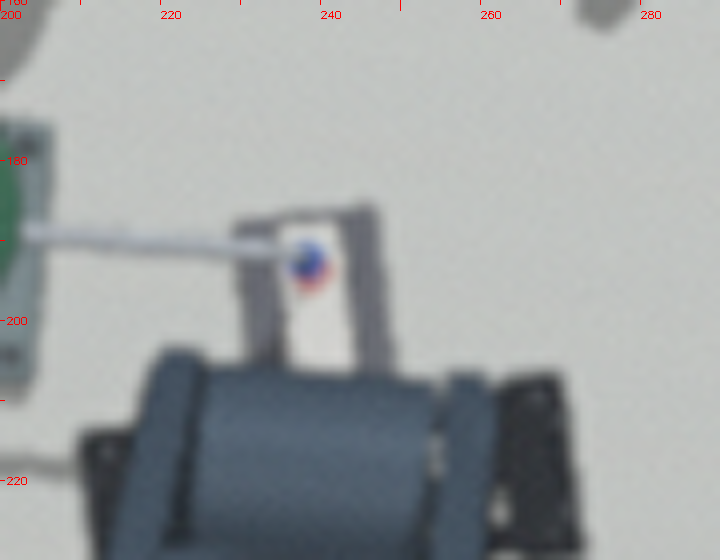

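```bash
python3 -m inch '[[[0.1,0.6,-0.6,0,0],[0.1,0,0,0,0],[0.1,0,0,0,0],[0.5,0,0,0,0],[0.5,0,0,0,0]]]'; python3 -m inch '[[[0.5,0,0,0,0],[0.5,0,0,0,0],[0.5,0,0,0,0]]]'; python3 go.py 0.4792 0.0750 0.0205 0.132; python3 -m inch '[[[0.5,0,0,-5,0],[0.5,0,0,-20,0],[0.5,0,0,-40,0],[0.5,0,0,-60,0],[0.5,0,0,-60,0]]]';python3 -m inch '[[[0.5,0,0,-60,0],[0.5,0,0,0,0]]]'
python3 - <<'E'
from h import *
c=get_calibration("wrist");np.save("pics/w6.npy",c["cam_to_world"])
cv2.imwrite("pics/w6.png",grab_frame("wrist"));cv2.imwrite("pics/s6.png",grab_frame("side"));
crop("pics/s6.png",225,190,275,240,11,"pics/s6c.png")
E
python3 go.py .6145 .204 .26 .13
```

```text
time: 7.35
tool_pos: [0.48, 0.0754, 0.0207]
tcp_rot: [3.135, 0.207, 0.001]
ft_force: [-0.1, 0.2, 0.3]
finger_gap: 0.0268
time: 7.72
tool_pos: [0.4798, 0.0754, 0.0206]
tcp_rot: [-3.135, -0.207, -0.0]
ft_force: [0.3, 0.0, -0.6]
finger_gap: 0.0427
t 7.72 pos [0.4798 0.0754 0.0206] yaw 0.1318 tilt [ 0.  0. -1.] F [ 0.3  0.  -0.6] gap 0.0427 q [-0.07  0.72  1.93  0.    0.5   1.36]
tool delta mm [-0.6  0.3  0.1] turn -0.0
time: 8.35
tool_pos: [0.4792, 0.0754, 0.2074]
tcp_rot: [-3.135, -0.207, 0.001]
ft_force: [0.5, 0.0, -1.3]
finger_gap: 0.0432
time: 8.6
tool_pos: [0.4829, 0.0753, 0.2709]
tcp_rot: [3.133, 0.207, 0.02]
ft_force: [0.5, -0.2, -1.1]
finger_gap: 0.0436
t 8.7 pos [0.4794 0.0754 0.2662] yaw 0.1319 tilt [ 0.001 -0.    -1.   ] F [-0.2 -0.3 -1.2] gap 0.0435 q [-0.07  0.29  1.73 -0.    1.12  1.36]
tool delta mm [ 150.8 -109.7    6.3] turn 0.002
```

View pics/s6c.png

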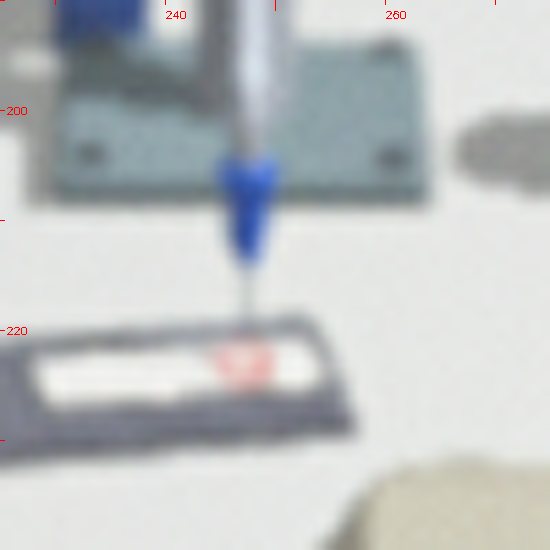

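View pics/w6.png

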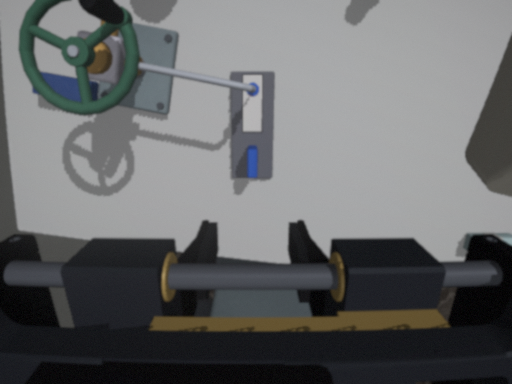

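```bash
python3 -m inch '[[[0.6,25,-35,0,0],[0.6,30,-42,0,0],[0.6,18,-25,0,0],[0.6,10,-8,0,0],[0.6,0,0,0,0]]]'; python3 -m inch '[[[0.6,0,0,0,0]]]'
python3 go.py .6145 .204 .26 .13
python3 - <<'E'
from h import *
c=get_calibration("wrist");np.save("pics/w7.npy",c["cam_to_world"])
cv2.imwrite("pics/w7.png",grab_frame("wrist"))
E
python3 go.py .6145 .204 .26 .13
```

```text
time: 9.32
tool_pos: [0.547, 0.195, 0.2639]
tcp_rot: [3.134, 0.208, -0.005]
ft_force: [0.9, -0.5, -0.5]
finger_gap: 0.0523
time: 9.45
tool_pos: [0.5467, 0.1942, 0.2648]
tcp_rot: [3.134, 0.205, -0.004]
ft_force: [0.2, 0.1, -0.2]
finger_gap: 0.0522
t 9.45 pos [0.5467 0.1942 0.2648] yaw 0.1309 tilt [-0.002 -0.001 -1.   ] F [ 0.2  0.1 -0.2] gap 0.0522 q [ 0.15  0.43  1.51 -0.    1.21  1.59]
tool delta mm [68.5 -0.9  4.7] turn 0.001
t 9.5 pos [0.5468 0.1942 0.2652] yaw 0.1306 tilt [-0.002 -0.001 -1.   ] F [-0.4 -0.5  0.6] gap 0.0522 q [ 0.15  0.43  1.51 -0.    1.21  1.59]
tool delta mm [68.4 -0.9  5. ] turn 0.001
```

View pics/w7.png

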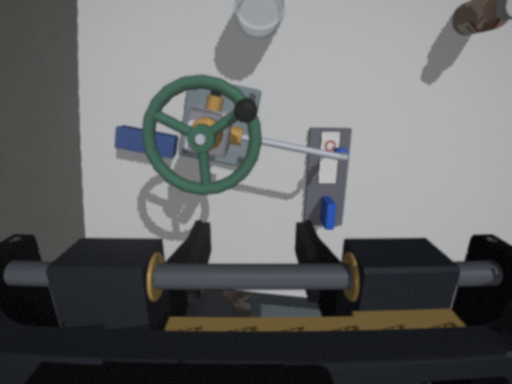

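Run:
```python
from h import *
crop("pics/w7.png",130,65,270,200,5,"pics/w7c.png")
```

```text
(no output)
```

View pics/w7c.png

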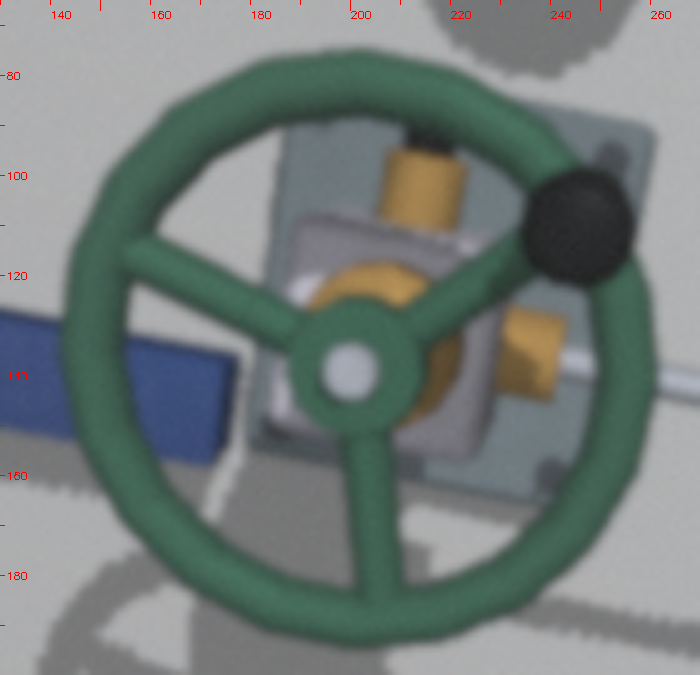

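Run:
```python
from h import *
from scipy.optimize import least_squares
c=get_calibration("wrist"); c["cam_to_world"]=np.load("pics/w7.npy")
print(c["cam_to_world"][:3,3])
t=lambda u,v:(130+(u+.5)/5-.5,65+(v+.5)/5-.5)
h=unproj("wrist",t(351,371),.156,c); k=unproj("wrist",t(579,228),.206,c)
print("hub",h,"crank",k,np.linalg.norm((k-h)[:2]))
pts=[(62,345),(657,340),(350,48),(355,648),(150,125),(140,550),(585,565),(500,105)]
P=np.array([unproj("wrist",t(*p),.147,c)[:2] for p in pts])
f=least_squares(lambda x:np.hypot(*(P-x[:2]).T)-x[2],[.585,.247,.056]); print("rim",f.x,np.round(f.fun*1000,1))
c0=get_calibration("top")
for z in (.147,.154): print("top rim",unproj("top",(140+222.5/5-.5,140+230.5/5-.5),z))
```

```text
[0.62901612 0.20435714 0.41851825]
hub [0.58455236 0.24675278 0.156     ] crank [0.6174554  0.20816007 0.206     ] 0.05071495809132668
rim [0.5834254  0.24704704 0.05590129] [-0.4  0.2  0.8 -0.9  0.4  0.4  0.8 -1.4]
top rim [0.5851806  0.24951662 0.147     ]
top rim [0.58451065 0.24849456 0.154     ]
```

```bash
python3 -m inch '[[[0.6,20,-2,0,0],[0.6,30,-2,0,0],[0.6,21.6,-1,5,0],[0.6,0,0,15,0],[0.6,0,0,0,0]]]'; python3 -m inch '[[[0.6,0,0,0,0]]]'
python3 - <<'E'
from h import *
cv2.imwrite("pics/w8.png",grab_frame("wrist"))
E
python3 go.py .617 .2085 .173 .13
```

```text
time: 10.12
tool_pos: [0.6153, 0.2087, 0.2433]
tcp_rot: [3.134, 0.206, -0.01]
ft_force: [0.4, 0.3, -0.2]
finger_gap: 0.052
time: 10.25
tool_pos: [0.6168, 0.2093, 0.2454]
tcp_rot: [3.135, 0.207, -0.002]
ft_force: [0.0, 0.8, 0.1]
finger_gap: 0.0524
t 10.3 pos [0.6172 0.2095 0.2458] yaw 0.1318 tilt [-0. -0. -1.] F [-0.7  0.2  0.3] gap 0.0522 q [ 0.16  0.55  1.34 -0.    1.25  1.6 ]
tool delta mm [-0.3  1.  72.9] turn 0.002
```

View pics/w8.png

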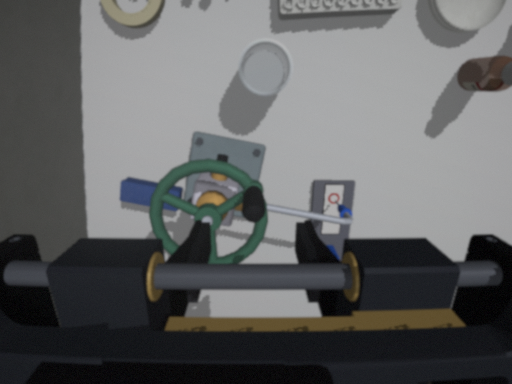

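```bash
python3 -m inch '[[[0.6,0,0.5,20,0],[0.6,0,0,30,0],[0.6,0,0,22,0],[0.6,0,0,0,0],[0.6,0,0,0,0]]]'; python3 go.py .617 .2085 .173 .13
python3 - <<'E'
from h import *
cv2.imwrite("pics/w9.png",grab_frame("wrist"))
E
```

```text
time: 10.92
tool_pos: [0.6187, 0.2094, 0.1749]
tcp_rot: [-3.135, -0.207, -0.003]
ft_force: [0.8, -0.7, 0.6]
finger_gap: 0.0521
t 10.93 pos [0.6187 0.2094 0.1749] yaw 0.1319 tilt [ 0.002  0.    -1.   ] F [ 0.8 -0.7  0.6] gap 0.0521 q [0.16 0.63 1.41 0.   1.1  1.59]
tool delta mm [-1.8  0.7  1.9] turn 0.002
```

View pics/w9.png

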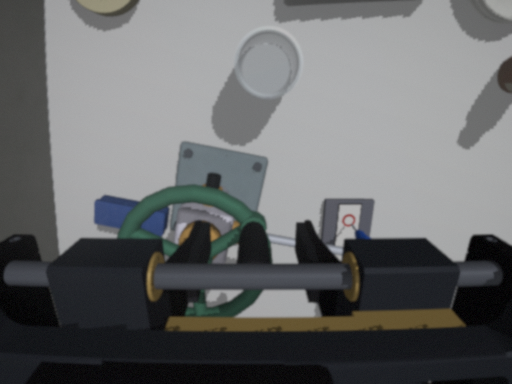

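```bash
python3 -m inch '[[[0.05,0,0,1,0],[0.05,0,0,0,0],[0.05,0,0,0,0],[0.05,0,0,0,0],[0.05,0,0,0,0]]]' 20; python3 -m inch '[[[0.05,0,0,0,0]]]';  python3 go.py .617 .2085 .173 .13
```

```text
time: 11.6
tool_pos: [0.618, 0.2091, 0.1726]
tcp_rot: [3.135, 0.207, -0.0]
ft_force: [0.2, 0.5, 0.4]
finger_gap: 0.017
time: 11.72
tool_pos: [0.618, 0.2092, 0.1726]
tcp_rot: [3.135, 0.207, -0.0]
ft_force: [-0.7, -1.0, 1.8]
finger_gap: 0.017
t 11.72 pos [0.618  0.2092 0.1726] yaw 0.1318 tilt [-0. -0. -1.] F [-0.7 -1.   1.8] gap 0.017 q [ 0.16  0.63  1.41 -0.    1.1   1.59]
tool delta mm [-1.1  0.5 -0.4] turn 0.002
```

```bash
cat > arc.py <<'E'
# arc.py phi0 dphi n [cx cy r yaw]: chained tool rows
import sys,numpy as np
a=[float(x) for x in sys.argv[1:]]
phi0,d,n=a[0],a[1],int(a[2]); cx,cy,r,yaw=(a[3:]+[.5845,.247,.0504,.1318][len(a)-3:])
c,s=np.cos(yaw),np.sin(yaw)
p=lambda f:np.array([r*np.cos(f),r*np.sin(f)])*1000
acc=p(phi0)
for i in range(1,n+1):
    w=p(phi0+d*i)-acc; t=np.round([c*w[0]+s*w[1],s*w[0]-c*w[1]],1)
    acc=acc+np.array([c*t[0]+s*t[1],s*t[0]-c*t[1]])
    print("%.3f [%g,%g]"%(phi0+d*i,*t), end="\n" if i%5==0 else "  ")
E
cat > ang.py <<'E'
from go import *
s,M=pose(); d=s["tool_pos"][:2]-np.array([.5845,.247]); phi=np.arctan2(d[1],d[0])
print("t",round(s["time"],2),"phi",round(phi,3),"r",round(np.hypot(*d)*1000,1),"valve mod",round((phi-3.076)%6.2832,3),"F",np.round(s["ft_force"],1),"gap",round(s["finger_gap"],4),"z",round(s["tool_pos"][2],4),"tilt",np.round(M[:2,2],3))
E
python3 ang.py; python3 arc.py -0.85 -0.2 15
```

```text
t 11.72 phi -0.846 r 50.6 valve mod 2.361 F [-0.7 -1.   1.8] gap 0.017 z 0.1726 tilt [-0. -0.]
-1.050 [-8.9,4.7]  -1.250 [-9.6,2.9]  -1.450 [-10.1,0.9]  -1.650 [-10,-1.1]  -1.850 [-9.5,-3.1]
-2.050 [-8.8,-4.9]  -2.250 [-7.6,-6.6]  -2.450 [-6.2,-7.9]  -2.650 [-4.5,-9.1]  -2.850 [-2.6,-9.7]
-3.050 [-0.6,-10]  -3.250 [1.4,-10]  -3.450 [3.4,-9.5]  -3.650 [5.2,-8.6]  -3.850 [6.8,-7.4]
```

```bash
python3 -m inch '[[[0.05,-8.9,4.7,0,0],[0.05,-9.6,2.9,0,0],[0.05,-10.1,0.9,0,0],[0.05,-10,-1.1,0,0],[0.05,-9.5,-3.1,0,0]]]'; python3 ang.py
```

```text
time: 12.35
tool_pos: [0.5708, 0.1995, 0.1726]
tcp_rot: [-3.133, -0.206, -0.003]
ft_force: [3.6, 6.1, -3.2]
finger_gap: 0.0172
t 12.35 phi -1.852 r 49.5 valve mod 1.355 F [ 3.6  6.1 -3.2] gap 0.0172 z 0.1726 tilt [0.002 0.002]
```

```bash
python3 -m inch '[[[0.05,-8.8,-4.9,0,0],[0.05,-7.6,-6.6,0,0],[0.05,-6.2,-7.9,0,0],[0.05,-4.5,-9.1,0,0],[0.05,-2.6,-9.7,0,0]]]'; python3 ang.py
```

```text
time: 12.98
tool_pos: [0.5379, 0.2323, 0.1727]
tcp_rot: [3.133, 0.208, 0.007]
ft_force: [6.2, 0.7, -4.5]
finger_gap: 0.0172
t 12.97 phi -2.835 r 48.8 valve mod 0.372 F [ 6.2  0.7 -4.5] gap 0.0172 z 0.1727 tilt [ 0.005 -0.001]
```

```bash
python3 -m inch '[[[0.05,0.2,-10,0,0],[0.05,1.0,-5,0,0],[0.05,0.8,-4,0,0],[0.05,0,0,0,0]]]'; python3 ang.py
```

```text
time: 13.48
tool_pos: [0.5358, 0.2508, 0.1726]
tcp_rot: [3.133, 0.208, -0.001]
ft_force: [2.3, -4.2, -0.2]
finger_gap: 0.0172
t 13.47 phi 3.064 r 48.8 valve mod 6.271 F [ 2.3 -4.2 -0.2] gap 0.0172 z 0.1726 tilt [-0.    -0.002]
```

```bash
python3 -m inch '[[[0.05,0.4,-3,0,0],[0.05,0,0,0,0],[0.05,0,0,0,0]]]'; python3 ang.py
```

```text
time: 13.85
tool_pos: [0.5358, 0.251, 0.1725]
tcp_rot: [3.128, 0.208, -0.003]
ft_force: [2.4, -10.7, 0.8]
finger_gap: 0.0174
t 13.85 phi 3.06 r 48.9 valve mod 6.267 F [  2.4 -10.7   0.8] gap 0.0174 z 0.1725 tilt [-0.001 -0.007]
```

Run:
```python
import numpy as np
from scipy.optimize import least_squares
P=np.array([(.618,.2092),(.5708,.1995),(.5379,.2323),(.5358,.2509)])
f=least_squares(lambda x:np.hypot(*(P-x).T)-.05,[.5845,.247]);print(f.x,f.fun*1000)
d=P[-1]-f.x;print(np.arctan2(d[1],d[0]))
```

```text
[0.58562677 0.2472663 ] [-0.02931567  0.01452726  0.01834749 -0.0409063 ]
3.0687949354513884
```

```bash
sed -i 's/\.5845,\.247,\.0504/.5856,.2473,.05/' arc.py; sed -i 's/\[\.5845,\.247\]/[.5856,.2473]/; s/3\.076/3.069/' ang.py; python3 -m inch '[[[0.05,-0.4,7,0,0],[0.05,0,0,0,0],[0.05,0,0,0,0]]]'; python3 ang.py; python3 go.py .5358 .2509 .1726 .1318
```

```text
time: 14.22
tool_pos: [0.5357, 0.2478, 0.1726]
tcp_rot: [-3.135, -0.207, 0.002]
ft_force: [0.6, -1.0, 1.8]
finger_gap: 0.0169
t 14.22 phi 3.132 r 49.9 valve mod 0.063 F [ 0.6 -1.   1.8] gap 0.0169 z 0.1726 tilt [-0.001 -0.   ]
t 14.22 pos [0.5357 0.2478 0.1726] yaw 0.1319 tilt [-0.001 -0.    -1.   ] F [ 0.6 -1.   1.8] gap 0.0169 q [0.24 0.55 1.58 0.   1.01 1.68]
tool delta mm [ 0.5 -3.1 -0. ] turn 0.0
```

```bash
python3 arc.py 3.132 0.2094395 30
```

```text
3.341 [-0.4,10.4]  3.551 [1.8,10.3]  3.760 [3.9,9.7]  3.970 [5.8,8.7]  4.179 [7.5,7.3]
4.389 [8.9,5.5]  4.598 [9.8,3.6]  4.808 [10.4,1.5]  5.017 [10.4,-0.7]  5.226 [10,-2.9]
5.436 [9.3,-4.9]  5.645 [8,-6.7]  5.855 [6.5,-8.2]  6.064 [4.6,-9.4]  6.274 [2.5,-10.1]
6.483 [0.4,-10.5]  6.692 [-1.8,-10.3]  6.902 [-3.9,-9.6]  7.111 [-5.8,-8.7]  7.321 [-7.5,-7.3]
7.530 [-8.9,-5.6]  7.740 [-9.8,-3.5]  7.949 [-10.4,-1.5]  8.159 [-10.4,0.7]  8.368 [-10,2.9]
8.577 [-9.3,4.8]  8.787 [-8,6.7]  8.996 [-6.5,8.3]  9.206 [-4.6,9.4]  9.415 [-2.5,10.1]
```

```bash
python3 -m inch '[[[0.05,-0.4,10.4,0,0],[0.05,1.8,10.3,0,0],[0.05,3.9,9.7,0,0],[0.05,5.8,8.7,0,0],[0.05,7.5,7.3,0,0]]]'; python3 ang.py
```

```text
time: 14.85
tool_pos: [0.5616, 0.2035, 0.1725]
tcp_rot: [-3.135, -0.206, -0.0]
ft_force: [-0.2, 3.2, 1.0]
finger_gap: 0.0172
t 14.85 phi -2.072 r 49.9 valve mod 1.142 F [-0.2  3.2  1. ] gap 0.0172 z 0.1725 tilt [0. 0.]
```

Tracks the circle well (commanded 1.11 rad, measured 1.14).

```bash
python3 -m inch '[[[0.05,8.9,5.5,0,0],[0.05,9.8,3.6,0,0],[0.05,10.4,1.5,0,0],[0.05,10.4,-0.7,0,0],[0.05,10,-2.9,0,0]]]'; python3 ang.py
python3 -m inch '[[[0.05,9.3,-4.9,0,0],[0.05,8,-6.7,0,0],[0.05,6.5,-8.2,0,0],[0.05,4.6,-9.4,0,0],[0.05,2.5,-10.1,0,0]]]'; python3 ang.py
```

```text
time: 15.48
tool_pos: [0.6112, 0.2042, 0.1725]
tcp_rot: [-3.134, -0.207, 0.001]
ft_force: [-3.2, 2.9, 3.0]
finger_gap: 0.0175
t 15.47 phi -1.034 r 50.1 valve mod 2.18 F [-3.2  2.9  3. ] gap 0.0175 z 0.1725 tilt [-0.001  0.   ]
time: 16.1
tool_pos: [0.6359, 0.2469, 0.1725]
tcp_rot: [3.133, 0.207, -0.002]
ft_force: [-6.7, -1.2, 4.8]
finger_gap: 0.0174
t 16.1 phi -0.008 r 50.3 valve mod 3.206 F [-6.7 -1.2  4.8] gap 0.0174 z 0.1725 tilt [-0.001 -0.001]
```

```bash
python3 -m inch '[[[0.05,0,-10.5,0,0],[0.05,-2.3,-10.3,0,0],[0.05,-4.3,-9.6,0,0],[0.05,-6,-8.7,0,0],[0.05,-7.5,-7.3,0,0]]]'; python3 ang.py
python3 -m inch '[[[0.05,-8.9,-5.6,0,0],[0.05,-9.8,-3.5,0,0],[0.05,-10.4,-1.5,0,0],[0.05,-10.4,0.7,0,0],[0.05,-10,2.9,0,0]]]'; python3 ang.py
```

```text
time: 16.73
tool_pos: [0.6108, 0.2907, 0.1726]
tcp_rot: [-3.134, -0.207, -0.004]
ft_force: [0.3, -1.7, 1.4]
finger_gap: 0.0175
t 16.73 phi 1.045 r 50.2 valve mod 4.259 F [ 0.3 -1.7  1.4] gap 0.0175 z 0.1726 tilt [0.002 0.   ]
time: 17.35
tool_pos: [0.5599, 0.2903, 0.1726]
tcp_rot: [3.135, 0.207, 0.001]
ft_force: [3.1, -2.4, -0.1]
finger_gap: 0.0169
t 17.35 phi 2.109 r 50.1 valve mod 5.323 F [ 3.1 -2.4 -0.1] gap 0.0169 z 0.1726 tilt [0.001 0.   ]
```

```bash
python3 -m inch '[[[0.05,-9.2,4.8,0,0],[0.05,-7.8,6.7,0,0],[0.05,-6.3,8.3,0,0],[0.05,-4.4,9.4,0,0],[0.05,-2.3,10.1,0,0]]]'; python3 ang.py
python3 - <<'E'
from h import *
cv2.imwrite("pics/w10.png",grab_frame("wrist"));cv2.imwrite("pics/s10.png",grab_frame("side"));
crop("pics/s10.png",200,130,320,240,6,"pics/s10c.png")
E
python3 ang.py
```

```text
time: 17.98
tool_pos: [0.5357, 0.2473, 0.1726]
tcp_rot: [-3.134, -0.206, -0.0]
ft_force: [2.9, 0.9, -2.0]
finger_gap: 0.0169
t 17.98 phi -3.141 r 49.9 valve mod 0.073 F [ 2.9  0.9 -2. ] gap 0.0169 z 0.1726 tilt [0.    0.001]
t 18.07 phi -3.12 r 49.9 valve mod 0.094 F [ 2.1 -1.6  0. ] gap 0.0173 z 0.1726 tilt [-0.001 -0.001]
```

View pics/s10c.png

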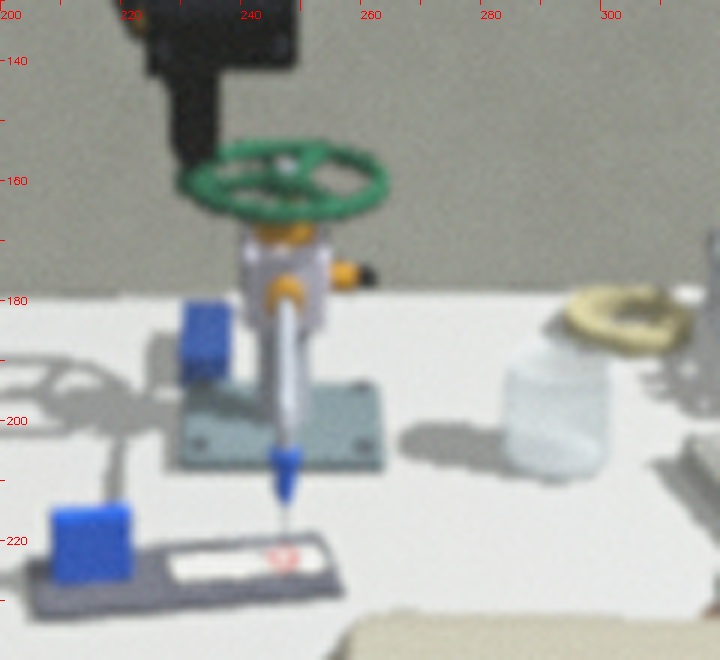

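View pics/w10.png

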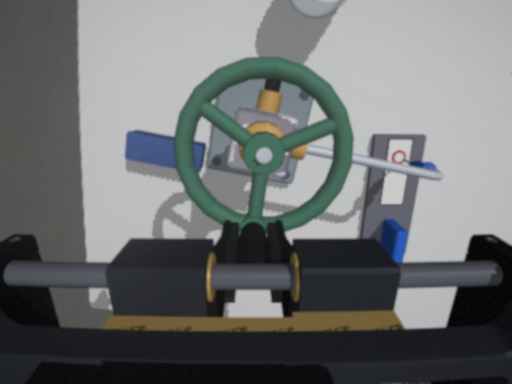

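```bash
python3 -m inch '[[[0.05,-0.2,10.4,0,0],[0.05,1.9,10.3,0,0],[0.05,3.9,9.7,0,0],[0.05,5.8,8.7,0,0],[0.05,7.5,7.3,0,0]]]'; python3 ang.py
python3 -m inch '[[[0.05,8.9,5.5,0,0],[0.05,9.8,3.6,0,0],[0.05,10.4,1.5,0,0],[0.05,10.4,-0.7,0,0],[0.05,10,-2.9,0,0]]]'; python3 ang.py
```

```text
time: 18.7
tool_pos: [0.561, 0.2038, 0.1726]
tcp_rot: [-3.134, -0.206, 0.001]
ft_force: [1.4, 3.5, 0.9]
finger_gap: 0.017
t 18.7 phi -2.085 r 50.0 valve mod 1.129 F [1.4 3.5 0.9] gap 0.017 z 0.1726 tilt [-0.     0.001]
time: 19.32
tool_pos: [0.6108, 0.2039, 0.1725]
tcp_rot: [3.135, 0.207, -0.002]
ft_force: [-2.9, 3.4, 3.4]
finger_gap: 0.0175
t 19.32 phi -1.045 r 50.1 valve mod 2.17 F [-2.9  3.4  3.4] gap 0.0175 z 0.1725 tilt [-0.001 -0.   ]
```

```bash
python3 -m inch '[[[0.05,9.2,-4.9,0,0],[0.05,7.9,-6.7,0,0],[0.05,6.4,-8.2,0,0],[0.05,4.4,-9.4,0,0],[0.05,2.3,-10.1,0,0]]]'; python3 ang.py
python3 -m inch '[[[0.05,0,-10.5,0,0],[0.05,-2.0,-10.3,0,0],[0.05,-4.1,-9.6,0,0],[0.05,-5.9,-8.7,0,0],[0.05,-7.5,-7.3,0,0]]]'; python3 ang.py
```

```text
time: 19.95
tool_pos: [0.6358, 0.2468, 0.1725]
tcp_rot: [3.134, 0.207, 0.001]
ft_force: [-3.1, -2.0, 3.8]
finger_gap: 0.0171
t 19.95 phi -0.01 r 50.2 valve mod 3.204 F [-3.1 -2.   3.8] gap 0.0171 z 0.1725 tilt [ 0.001 -0.001]
time: 20.58
tool_pos: [0.61, 0.2911, 0.1726]
tcp_rot: [-3.134, -0.207, -0.002]
ft_force: [1.4, 1.0, 0.5]
finger_gap: 0.0172
t 20.57 phi 1.062 r 50.1 valve mod 4.276 F [1.4 1.  0.5] gap 0.0172 z 0.1726 tilt [0.001 0.001]
```

```bash
python3 -m inch '[[[0.05,-8.9,-5.6,0,0],[0.05,-9.8,-3.5,0,0],[0.05,-10.4,-1.5,0,0],[0.05,-10.4,0.7,0,0],[0.05,-10,2.9,0,0]]]'; python3 ang.py
python3 -m inch '[[[0.05,-9.2,4.8,0,0],[0.05,-7.8,6.7,0,0],[0.05,-6.3,8.3,0,0],[0.05,-4.2,9,0,0],[0.05,-1.5,6,0,0]]]'; python3 -m inch '[[[0.05,0,0,0,0],[0.05,0,0,0,0],[0.05,0,0,0,0]]]'; python3 ang.py; python3 go.py .5358 .2509 .1726 .1318
```

```text
time: 21.2
tool_pos: [0.5592, 0.2898, 0.1726]
tcp_rot: [3.134, 0.207, -0.0]
ft_force: [2.0, -1.2, 0.3]
finger_gap: 0.0174
t 21.2 phi 2.126 r 50.0 valve mod 5.34 F [ 2.  -1.2  0.3] gap 0.0174 z 0.1726 tilt [-0.    -0.001]
time: 21.82
tool_pos: [0.5359, 0.2516, 0.1726]
tcp_rot: [-3.134, -0.206, -0.0]
ft_force: [3.2, 1.2, -0.4]
finger_gap: 0.0169
time: 22.2
tool_pos: [0.5359, 0.2522, 0.1726]
tcp_rot: [3.134, 0.207, 0.0]
ft_force: [3.1, -1.0, 0.1]
finger_gap: 0.0173
t 22.2 phi 3.043 r 49.9 valve mod 6.257 F [ 3.1 -1.   0.1] gap 0.0173 z 0.1726 tilt [ 0. -0.]
t 22.2 pos [0.5359 0.2522 0.1726] yaw 0.1321 tilt [ 0. -0. -1.] F [ 3.1 -1.   0.1] gap 0.0173 q [ 0.25  0.55  1.57 -0.    1.01  1.69]
tool delta mm [-0.3  1.3 -0. ] turn 0.0
```

```bash
python3 -m inch '[[[0.05,0.5,1.3,0,0],[0.05,0,0,0,0],[0.05,0,0,0,0],[0.05,0,0,0,0]]]'; python3 ang.py
python3 - <<'E'
from h import *
cv2.imwrite("pics/w11.png",grab_frame("wrist"));cv2.imwrite("pics/s11.png",grab_frame("side"));cv2.imwrite("pics/t11.png",grab_frame("top"))
crop("pics/w11.png",340,110,460,200,6,"pics/w11c.png")
crop("pics/s11.png",200,130,320,240,6,"pics/s11c.png")
c=get_calibration("wrist")
print([(a-o)*6 for a,o in zip(proj("wrist",[.574,.0863,.02],c),(340,110))])
E
python3 ang.py
```

```text
time: 22.7
tool_pos: [0.5359, 0.2512, 0.1726]
tcp_rot: [-3.135, -0.207, 0.002]
ft_force: [-0.7, 2.1, 2.0]
finger_gap: 0.0174
t 22.7 phi 3.064 r 49.8 valve mod 6.278 F [-0.7  2.1  2. ] gap 0.0174 z 0.1726 tilt [-0.001  0.   ]
[np.float64(401.0313833089215), np.float64(298.6603994965149)]
t 22.85 phi 3.067 r 49.8 valve mod 6.281 F [-0.9  1.5  2.5] gap 0.0175 z 0.1725 tilt [-0.001  0.   ]
```

View pics/w11c.png

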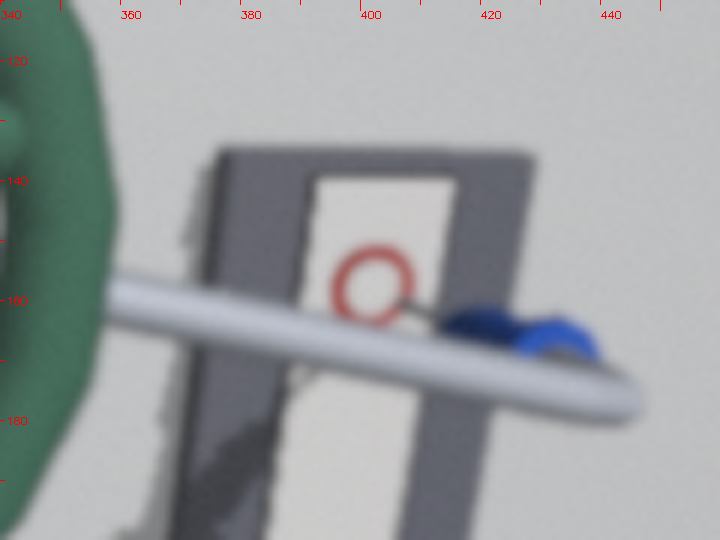

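View pics/s11c.png

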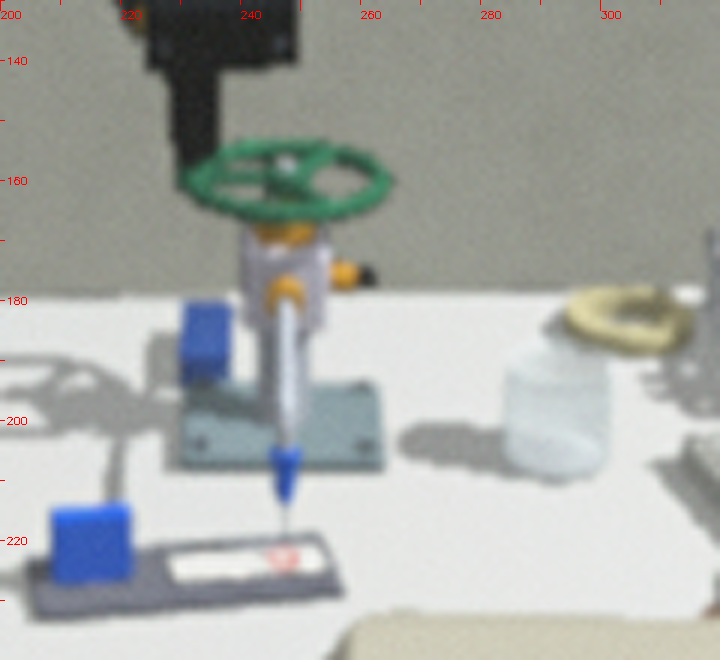

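View pics/t11.png

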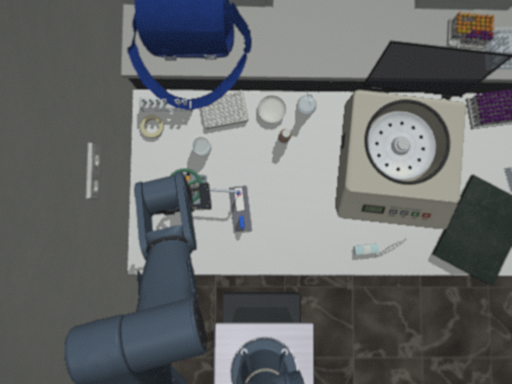

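```bash
python3 - <<'E'
from h import *
t=lambda u,v:(340+(u+.5)/6-.5,110+(v+.5)/6-.5)
m=unproj("wrist",t(374,287),.0095); 
for uv in ((402,300),(398,298),(406,303)): print(m[:2], unproj("wrist",t(*uv),.02)[:2]-m[:2])
E
python3 ang.py
```

```text
[0.57432892 0.08673503] [-1.59888922e-04 -8.88477679e-05]
[0.57432892 0.08673503] [9.61643723e-05 7.59911122e-04]
[0.57432892 0.08673503] [-0.000596   -0.00099186]
t 22.85 phi 3.067 r 49.8 valve mod 6.281 F [-0.9  1.5  2.5] gap 0.0175 z 0.1725 tilt [-0.001  0.   ]
```

```bash
python3 -c "
from plant import *
print(hand_in())"
```

```text
the job is handed in; nothing more can be done
None
```

I did the job as asked and handed it in at about 22.9 s of the 72 s allowed. The hand-in reports no verdict.

- **Carrier:** I slid it flat by its blue bar, about 65 mm, until the ring was under the needle. The last wrist picture puts the needle tip within about 1 mm of the ring's centre, against a 5.5 mm limit. The side picture also shows the tip over the ring and the carrier lying flat.
- **Closing the valve:** I turned it clockwise until the handle stopped. A further 3 mm of push raised the force to about 11 N while the handle moved about 0.2 mm, so I took that as the hard stop.
- **Opening the valve:** From there I turned it anticlockwise, counting the turns by the rows I commanded. The handle finished in the same place where it had met the stop. That puts the valve at about 12.56 rad open, where 12.57 is exact and 0.2 rad is allowed.
- **Grip:** The fingers are still closed on the crank handle at the 20 N grip setting, with a 17.5 mm opening.
- **Other things on the desk:** The arm touched none of them, and in the last top and side pictures the jar, amber bottle and slide box look unmoved. I never picked out the banded stack of slides for certain, so I did not check it on its own.

The cameras disagreed by 1–3 mm on absolute positions, so I relied on offsets measured within one picture. My first camera estimate of the valve axis was about 1 mm off, and I corrected it from the handle's measured path. No check failed.

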